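# Weigh the blue paint bottle

## Task

Weigh the blue paint bottle: stand it upright in the middle of the round pan of the weighing scale and let go. Set it down gently - the pan is sprung and must never be pushed or knocked down onto its stop - and leave the yellow and the orange bottle standing where they are.

Things in the scene. Friction and masses are not known exactly. Their poses are not given: they have to be found in the camera images.
- blue_bottle: The bottle to be weighed: deep blue plastic paint bottle, identical in shape to the other two: upright cylinder 52 mm in diameter up to 68 mm, sloping shoulder, then a black screw cap 36 mm in diameter whose top is 100 mm above the table; about 240 g. Origin: centre of its underside; z is its upright axis. Bottles stand at least 100 mm apart, centre to centre.
- scale_pan: Round flat steel pan of the weighing scale, 130 mm across, with a thin black ring 80 mm across round its middle, sprung above a white housing (190 x 150 mm, top 34 mm above the table). Origin: centre of its top face, 56 mm above the table when empty; z up. Sinks 1.2 mm per N (about 3 mm under the bottle); stop 12 mm down (9 N); a drop from over 15 mm can knock it there.
- yellow_bottle: Bystander: yellow plastic paint bottle, identical in shape to the other two: upright cylinder 52 mm in diameter up to 68 mm, sloping shoulder, then a black screw cap 36 mm in diameter whose top is 100 mm above the table; about 240 g. Origin: centre of its underside; z is its upright axis. 
- orange_bottle: Bystander: orange plastic paint bottle, identical in shape to the other two: upright cylinder 52 mm in diameter up to 68 mm, sloping shoulder, then a black screw cap 36 mm in diameter whose top is 100 mm above the table; about 240 g. Origin: centre of its underside; z is its upright axis. 

How it is judged:
By the outcome, as a careful person would: the job done as asked, in the order asked, and still so for the second after the job is handed in, with the robot touching nothing.
It also fails if it takes over 38 s, if anything falls off the work surface, if the arm or the gripper's body presses on something with over 40 N, if the wrist force passes 120 N, or if a joint passes its speed limit or range.

## Robot

A 7-joint arm with a two-finger parallel gripper is mounted at the origin on the work surface. World frame = base frame: x ahead of the robot, y to its left, z up, the work surface at z = 0. Lengths are in m, angles in rad, forces in N, time in s.
With the tool pointing down it reaches from about 0.4 to 0.85 m from the base axis. Payload 10.4 kg.
Tool frame: the origin (TCP) lies on the centre line of the jaws, within the pads' length; the fingertips stand 17 mm ahead of it and the grasp point (between the pads) lies 2 mm behind it; z points along the fingers, y is the line along which they close (so a half turn about z gives the same grasp; the last joint's range is limited). The gripper opens to 85 mm and grips with 20 to 120 N. Pads are 22 mm wide; open, the fingers measure 114 mm over their backs; the gripper's body (76 mm by 85 mm) begins 54 mm behind the grasp point. The pads swing forward as they close: fully open they stand 13 mm farther back than shut.
Start: joints at [-1.216, 0.332, -0.065, 1.46, 0.022, 1.35, -0.088], TCP at [0.231, 0.581, 0.248] pointing down, gripper open.
Joint ranges: [-2.6, 2.6], [-0.5, 2.12], [-1.47, 1.34], [0.16, 2.42], [-1.27, 4.41], [0.06, 2.06], [-2.6, 2.6]. Speed limits (rad/s): [2.22, 2.22, 2.79, 2.79, 3.14, 3.14, 3.14].

## Interface

Orientations are given as a unit quaternion [x, y, z, w].
In Python, from plant import readout, viewer, sign_off, models gives the robot as it stands. The module is installed in compiled form; this text tells all that it offers.
- The arm moves only by the shell command python3 -m jog 'ROWS' [OPENING] [FORCE]. ROWS is JSON, a list of rows, each a list of 4 numbers: the shift along the tool's x, y, z in mm, then the turn about the tool's z in degrees. A call has 1 to 10 rows; each row shifts and turns the commanded pose from where the row before left it, along the tool's axes as they then stand; what a row does not reach is not made up. A row lasts 1/10 s, in which the tool goes at most 50 mm and 8.59 degrees, less where a joint would pass 70% of its speed; a pose out of reach is approached as far as the arm can. A call is refused whole if a number of a shift passes 50 or a number of a turn 8.59, either way. A call with a gripper value outside its range is refused whole. OPENING is the gripper command: -1 is fully open, 1 is shut, values between are in proportion, set as the call begins (- or left out, the last holds). The fingers move at their own pace and stop on an object; FORCE is the grip in N (left out, the last holds). Time passes only in rows, so rows that do not move let the fingers close. It gives the time, the measured TCP pose, the force, the opening and the grip force at its end, in the units of the state.
- readout.get_obs(): the state, without advancing time (a new reading comes with each control period).
- viewer.read_camera(name): name is "side" or "top"; returns a dict with "image" (384x512x3 uint8, red, green, blue), "range_z" (384x512 float32, m along the optical axis (not along the pixel's ray), 0 where there is no reading), "mtx" (3x3 intrinsics, pixels), "T" (4x4, takes a point from camera to world coordinates). Camera axes: x right, y down, z forward; pixel columns grow to the right and rows downward; lengths in m; the calibration is good to about 2 mm. A picture is of the moment at which its call begins.
- sign_off(): hands the job in; it is judged then, once.
Trained networks look in a picture, given as the dict that the camera call returned (one of the last four; its "shot" number tells which), for a name from the list of things; names that differ only in an ending like _2 or _b are one class to them, and where a whole thing is asked for, a point or a joint stands for the part that bears it (a point fixed in the world has none). Each returns a list of dicts, best first, with "p" (0 to 1); they miss things now and then, are a little off and sometimes report something else, mostly with a low value. They report only what shows in the picture. A call takes as long as a camera call.
- models.spot_in(picture, label): "extent" ([left, top, right, bottom] in pixels, round what is visible of it).
- models.tip_of(picture, label): "pixel" ([column, row] in pixels: a listed point, or the origin of a listed thing).
The state is a dict: "time": time; "joint_pos": joint angles; "qvel": joint speeds; "joint_torque": joint torques, N m; "ee_pos": TCP position; "tcp_rot": TCP orientation; "contact_force": force on the tool from outside, world axes, zero at the start; "ft_torque": the same for the moment, N m; "width": finger opening in m; "grasp_force": force on a finger pad.
Only numpy, scipy, OpenCV 4.12 (cv2) and the standard library are available. Lean on these libraries where they do the work, as an engineer would, in place of code of your own. Each camera call takes 0.05 s, during which the arm holds its last target. There are 200 camera calls.

## Working session

There is one attempt and no reset: what is moved stays moved. The work goes in short steps, Python scripts to look and compute and a shell command to move; the robot and the scene stay as the last step left them, time stands still between calls to the robot, and variables do not carry over. Pictures are saved under pics/ and viewed, at most 10 in all, crops included, and the job is handed in when it is done.

```bash
mkdir -p pics
cat > h.py <<'E'
import numpy as np, cv2
from plant import readout, viewer, sign_off, models
def world(c,u,v,z=None):
    K=c["mtx"];T=c["T"];r=np.linalg.inv(K)@[u,v,1]
    if z is None:
        d=c["range_z"][int(round(v)),int(round(u))]
        return T[:3,:3]@(r*d)+T[:3,3]
    w=T[:3,:3]@r; return T[:3,3]+w*(z-T[2,3])/w[2]
E
python3 - <<'E'
from h import *
o=readout.get_obs();print(o["ee_pos"],o["tcp_rot"],o["width"])
ims=[]
for n in("top","side"):
    c=viewer.read_camera(n);ims.append(c["image"]);print(n,c["T"][:3,3].round(3))
    for l in("blue_bottle","scale_pan","yellow_bottle","orange_bottle"):
        for d in models.spot_in(c,l)[:2]: print(l,"ext",np.round(d["extent"]),round(d["p"],2))
        for d in models.tip_of(c,l)[:2]: print(l,"tip",np.round(d["pixel"],1),round(d["p"],2),world(c,*d["pixel"],0.056 if "pan" in l else 0).round(3))
    np.savez(f"{n}.npz",**{k:c[k] for k in("image","range_z","mtx","T")})
cv2.imwrite("pics/a.png",cv2.resize(np.hstack(ims),(800,300))[:,:,::-1])
E
```

```text
[0.23041992 0.58058034 0.24749091] [ 1.87764789e-01  9.82213747e-01 -7.27013707e-04 -1.00976993e-04] 0.08587371345373854
top [0.464 0.004 1.081]
blue_bottle ext [355. 233. 379. 257.] 0.96
blue_bottle ext [284. 211. 312. 233.] 0.6
blue_bottle tip [365.6 239.7] 0.83 [ 0.451 -0.238  0.   ]
scale_pan ext [110. 165. 172. 229.] 0.89
scale_pan tip [140.6 196.4] 0.72 [0.547 0.256 0.056]
yellow_bottle ext [314. 147. 344. 173.] 0.87
yellow_bottle tip [324.6 160.8] 0.62 [ 0.631 -0.149  0.   ]
orange_bottle ext [283. 209. 313. 234.] 0.76
side [0.153 0.47  0.501]
blue_bottle tip [347.  190.7] 0.55 [ 0.442 -0.23   0.   ]
scale_pan ext [115. 238. 197. 302.] 0.82
scale_pan tip [153.  267.2] 0.89 [0.546 0.261 0.056]
yellow_bottle ext [257. 140. 279. 185.] 0.96
yellow_bottle tip [267.2 176.4] 0.95 [ 0.631 -0.152  0.   ]
orange_bottle ext [287. 171. 310. 227.] 0.7
orange_bottle tip [294.6 212.8] 0.73 [ 0.489 -0.073  0.   ]
```

View pics/a.png

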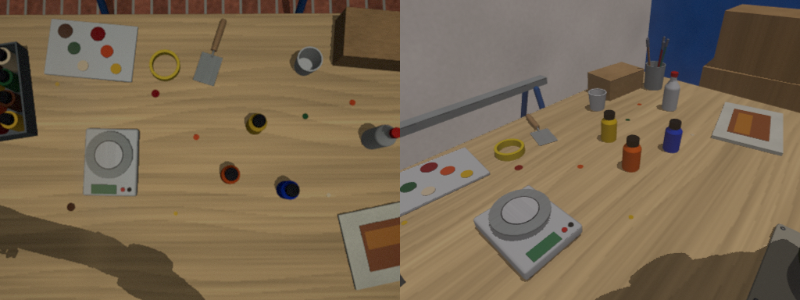

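The top view shows the blue bottle at about (368,241), orange at (294,222), yellow at (329,158) and the pan at (141,197). All of them match the networks. Next I refine from depth.

Run:
```python
from h import *
from scipy.spatial.transform import Rotation as R
for n in("top","side"):
    c=np.load(n+".npz");K,T,d=c["mtx"],c["T"],c["range_z"]
    v,u=np.mgrid[:384,:512]
    P=np.stack([(u-K[0,2])/K[0,0]*d,(v-K[1,2])/K[1,1]*d,d],-1)@T[:3,:3].T+T[:3,3]
    for nm,(x,y),lo,hi,r in(("blue",(.446,-.235),.09,.11,.05),("or",(.489,-.073),.09,.11,.05),("yel",(.631,-.15),.09,.11,.05),("pan",(.547,.257),.048,.064,.09)):
        m=(d>0)&(np.hypot(P[...,0]-x,P[...,1]-y)<r)&(P[...,2]>lo)&(P[...,2]<hi)
        q=P[m]; print(n,nm,m.sum(),((q.min(0)+q.max(0))/2).round(4),q.mean(0).round(4),np.ptp(q,axis=0).round(3)) if m.any() else print(n,nm,0)
o=readout.get_obs();print(R.from_quat(o["tcp_rot"]).as_matrix().round(3))
```

```text
top blue 253 [ 0.4466 -0.2346  0.0984] [ 0.446  -0.2343  0.1001] [0.035 0.034 0.014]
top or 236 [ 0.4894 -0.0752  0.0984] [ 0.4892 -0.0747  0.1002] [0.033 0.035 0.015]
top yel 240 [ 0.6315 -0.1504  0.0974] [ 0.6308 -0.1504  0.1   ] [0.035 0.035 0.015]
top pan 2839 [0.5454 0.2591 0.0562] [0.5449 0.2589 0.0562] [0.128 0.13  0.013]
side blue 132 [ 0.4446 -0.2337  0.0945] [ 0.4435 -0.23    0.0963] [0.036 0.035 0.009]
side or 163 [ 0.4878 -0.073   0.0948] [ 0.4859 -0.07    0.0965] [0.034 0.035 0.01 ]
side yel 115 [ 0.6291 -0.1488  0.0946] [ 0.6275 -0.1456  0.096 ] [0.033 0.037 0.009]
side pan 3746 [0.5449 0.2605 0.0527] [0.5398 0.2648 0.0543] [0.132 0.129 0.009]
[[-0.929  0.369  0.   ]
 [ 0.369  0.929  0.   ]
 [ 0.     0.    -1.   ]]
```

```bash
python3 -m jog '[[-25,-20,0,0],[-35,-27,0,0],[-38,-30,0,0],[-38,-30,0,0],[-38,-30,0,0],[-38,-30,0,0],[-38,-30,0,0],[-38,-30,0,0],[-38,-30,0,0],[-30,-25,0,0]]' -1 20
cat > go.py <<'E'
from h import *
import sys
from scipy.spatial.transform import Rotation as R
o=readout.get_obs();t=np.array([float(a) for a in sys.argv[1:4]])
M=R.from_quat(o["tcp_rot"])
print(o["ee_pos"].round(4),"tool shift mm",(M.inv().apply(t-o["ee_pos"])*1000).round(1),"j",np.round(o["joint_pos"],2),"x",M.as_matrix()[:,0].round(3))
E
python3 go.py 0.4455 -0.234 0.2
```

```text
time: 1.9
ee_pos: [0.4585, 0.1847, 0.2487]
tcp_rot: [0.189, 0.982, 0.0, 0.0]
contact_force: [0.1, 1.1, -0.6]
width: 0.0858
grasp_force: 0.0
[0.4585 0.1847 0.2487] tool shift mm [-143.  -393.8   48.5] j [-0.73  0.03  0.26  1.81 -0.01  1.3   0.73] x [-0.929  0.371 -0.001]
```

```bash
python3 -m jog '[[-10,-28,0,0],[-16,-44,0,0],[-16,-44,0,0],[-16,-44,0,0],[-16,-44,0,0],[-16,-44,0,0],[-16,-44,0,0],[-16,-44,0,0],[-14,-38,0,0],[-7,-20,0,0]]'; python3 -m jog '[[0,0,25,0],[0,0,25,0],[0,0,0,0],[0,0,0,0]]'; python3 go.py 0.4455 -0.234 0.05
```

```text
time: 2.9
ee_pos: [0.4441, -0.2351, 0.2487]
tcp_rot: [0.19, 0.982, -0.0, 0.001]
contact_force: [-0.7, -0.1, 0.0]
width: 0.0854
grasp_force: 0.0
time: 3.3
ee_pos: [0.445, -0.2315, 0.1988]
tcp_rot: [0.188, 0.982, -0.0, -0.0]
contact_force: [-0.8, -1.3, 0.5]
width: 0.0854
grasp_force: 0.0
[ 0.445  -0.2315  0.1988] tool shift mm [ -1.5  -2.1 148.8] j [-0.3   0.09  0.74  1.88 -0.07  1.19  1.65] x [-0.929  0.369  0.   ]
```

```bash
python3 -m jog '[[-1,-2,15,0],[0,0,25,0],[0,0,25,0],[0,0,25,0],[0,0,25,0],[0,0,20,0],[0,0,14,0],[0,0,0,0],[0,0,0,0]]'
python3 - <<'E'
from h import *
c=viewer.read_camera("side");cv2.imwrite("pics/b.png",c["image"][100:300,220:470,::-1].repeat(2,0).repeat(2,1))
E
python3 go.py 0.4455 -0.234 0.05
```

```text
time: 4.2
ee_pos: [0.4459, -0.2339, 0.0503]
tcp_rot: [0.188, 0.982, -0.0, 0.001]
contact_force: [0.0, -0.3, 0.9]
width: 0.085
grasp_force: 0.0
[ 0.4461 -0.234   0.0505] tool shift mm [ 0.5 -0.3  0.5] j [-0.21  0.33  0.69  2.01 -0.27  0.88  1.82] x [-0.93   0.369 -0.002]
```

View pics/b.png

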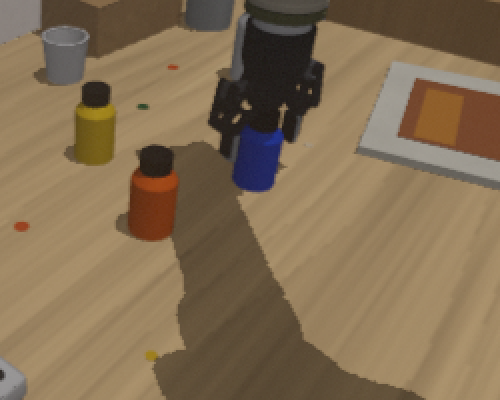

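The fingers straddle the blue bottle at crop (257,150), and the other two bottles are untouched. Closing now.

```bash
python3 -m jog '[[0,0,0,0],[0,0,0,0],[0,0,0,0],[0,0,0,0],[0,0,0,0],[0,0,0,0],[0,0,0,0],[0,0,0,0]]' 1 35;  python3 -m jog '[[0,0,-5,0],[0,0,-15,0],[0,0,-20,0],[0,0,-25,0],[0,0,-25,0],[0,0,-25,0],[0,0,-20,0],[0,0,-10,0],[0,0,0,0],[0,0,0,0]]'
python3 - <<'E'
from h import *
c=viewer.read_camera("side");cv2.imwrite("pics/c.png",c["image"][60:260,220:470,::-1].repeat(2,0).repeat(2,1))
E
python3 go.py 0.545 0.259 0.195
```

```text
time: 5.05
ee_pos: [0.4456, -0.2338, 0.0501]
tcp_rot: [0.188, 0.982, 0.0, 0.001]
contact_force: [-2.1, 0.7, 6.9]
width: 0.0506
grasp_force: 35.6
time: 6.05
ee_pos: [0.4448, -0.2334, 0.1937]
tcp_rot: [0.188, 0.982, 0.0, -0.0]
contact_force: [-0.5, 0.1, -3.3]
width: 0.0507
grasp_force: 37.3
[ 0.4446 -0.2334  0.1934] tool shift mm [ 88.3 494.7  -1.6] j [-0.31  0.11  0.75  1.89 -0.08  1.18  1.66] x [-0.929  0.369  0.001]
```

View pics/c.png

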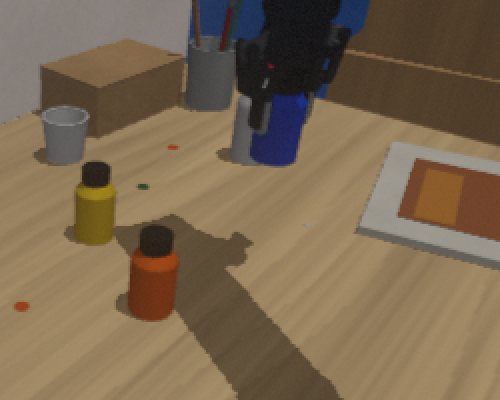

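The blue bottle is gripped and upright at crop (275,130). Orange and yellow haven't moved. Moving over the pan.

```bash
python3 -m jog '[[1,8,-3,0],[3,18,-5,0],[5,28,-2,0],[6,33,0,0],[6,33,0,0],[6,33,0,0],[6,33,0,0],[6,33,0,0],[6,33,0,0],[6,33,0,0]]';python3 -m jog '[[6,33,0,0],[6,33,0,0],[6,33,0,0],[6,33,0,0],[6,30,0,0],[5,25,0,0],[3,15,0,0],[2,7,0,0],[0,0,0,0],[0,0,0,0]]'; python3 go.py 0.545 0.259 0.12
```

```text
time: 7.1
ee_pos: [0.5026, 0.0519, 0.2037]
tcp_rot: [0.188, 0.982, -0.0, -0.001]
contact_force: [1.0, -0.2, -1.8]
width: 0.0509
grasp_force: 37.3
time: 8.1
ee_pos: [0.5429, 0.2576, 0.2043]
tcp_rot: [0.189, 0.982, -0.0, -0.0]
contact_force: [-0.6, -0.5, -2.8]
width: 0.0509
grasp_force: 37.3
[0.5429 0.2576 0.2043] tool shift mm [-1.4  2.1 84.3] j [-0.82  0.31  0.37  1.61 -0.12  1.24  0.76] x [-0.929  0.37  -0.   ]
```

```bash
python3 -m jog '[[-1,1,5,0],[0,1,12,0],[0,0,18,0],[0,0,18,0],[0,0,15,0],[0,0,10,0],[0,0,5,0],[0,0,0,0],[0,0,0,0],[0,0,0,0]]'
python3 - <<'E'
from h import *
c=viewer.read_camera("side");cv2.imwrite("pics/d.png",cv2.resize(c["image"][150:320,60:260,::-1],None,fx=3,fy=3))
for l in ("blue_bottle","scale_pan"):
    for d in models.tip_of(c,l)[:1]: print(l,d["pixel"],d["p"],world(c,*d["pixel"],.066 if "blue" in l else .056))
    for d in models.spot_in(c,l)[:1]: print(d)
E
python3 go.py 0.545 0.259 0.106
```

```text
time: 9.1
ee_pos: [0.545, 0.2608, 0.1221]
tcp_rot: [0.188, 0.982, 0.001, 0.001]
contact_force: [-1.6, -0.8, -2.0]
width: 0.0505
grasp_force: 37.3
{'extent': [129.3, 213.1, 167.0, 273.7], 'p': 0.83}
{'extent': [111.8, 242.2, 196.8, 301.0], 'p': 0.91}
[0.5446 0.2606 0.1216] tool shift mm [-0.9 -1.4 15.6] j [-0.8   0.39  0.35  1.69 -0.15  1.09  0.78] x [-0.93   0.369 -0.   ]
```

View pics/d.png

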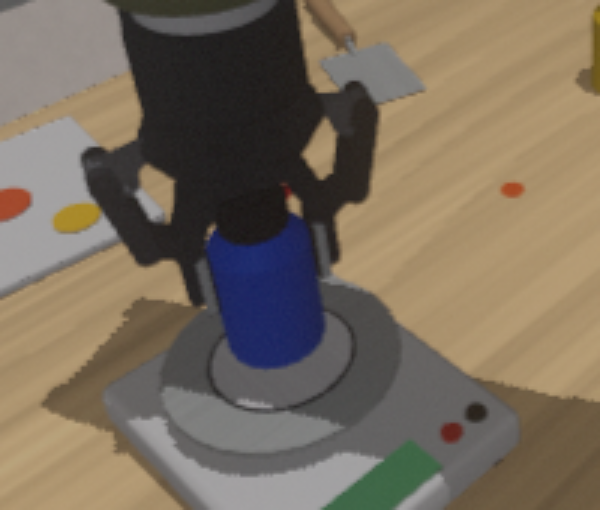

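The bottle is upright above the black ring (crop about (278,360)), with a gap of roughly 1.5 cm left.

```bash
python3 -m jog '[[-1,-1,2,0],[0,0,3,0],[0,0,3,0],[0,0,2,0],[0,0,1,0],[0,0,1,0],[0,0,0,0],[0,0,0,0]]'; python3 -m jog '[[0,0,1,0],[0,0,1,0],[0,0,1,0],[0,0,1,0],[0,0,1,0],[0,0,0,0],[0,0,0,0],[0,0,0,0]]'; python3 go.py 0.545 0.259 0.1035
```

```text
time: 10.15
ee_pos: [0.5451, 0.2593, 0.1094]
tcp_rot: [0.188, 0.982, 0.0, 0.0]
contact_force: [-0.1, 0.0, -3.0]
width: 0.0507
grasp_force: 37.3
time: 10.95
ee_pos: [0.5451, 0.2593, 0.1044]
tcp_rot: [0.188, 0.982, 0.0, 0.0]
contact_force: [-0.5, -1.0, -1.3]
width: 0.0509
grasp_force: 37.4
[0.5451 0.2593 0.1044] tool shift mm [-0.  -0.3  0.9] j [-0.8   0.41  0.35  1.7  -0.16  1.06  0.79] x [-0.93   0.369 -0.   ]
```

```bash
python3 -m jog '[[0,0,1,0],[0,0,0,0],[0,0,0,0],[0,0,0,0]]' - 20; python3 -m jog '[[0,0,0,0],[0,0,0,0],[0,0,0,0],[0,0,0,0],[0,0,0,0]]' -0.5;  python3 - <<'E'
from h import *
c=viewer.read_camera("side");cv2.imwrite("pics/e.png",cv2.resize(c["image"][150:320,60:260,::-1],None,fx=3,fy=3))
E
```

```text
time: 11.35
ee_pos: [0.5451, 0.2593, 0.1034]
tcp_rot: [0.188, 0.982, 0.0, 0.0]
contact_force: [-0.8, 0.0, -0.3]
width: 0.0507
grasp_force: 37.5
time: 11.85
ee_pos: [0.5451, 0.2593, 0.1034]
tcp_rot: [0.188, 0.982, 0.0, 0.0]
contact_force: [-0.3, -0.2, -0.6]
width: 0.0644
grasp_force: 0.0
```

View pics/e.png

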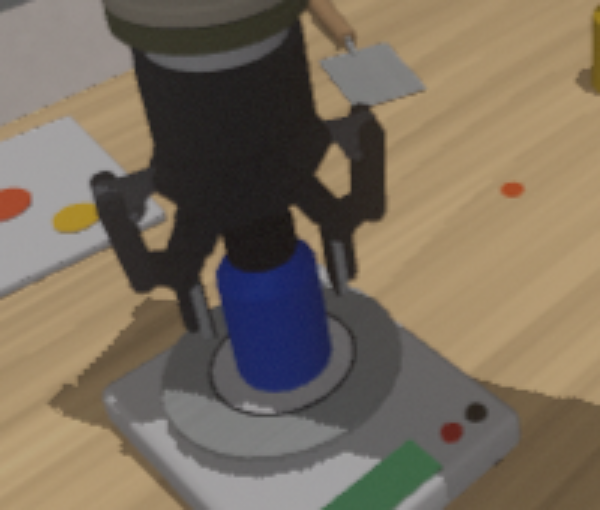

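The bottle stands free inside the ring (crop about (282,365)) and the pads are clear of it. Opening fully and going straight up.

```bash
python3 -m jog '[[0,0,0,0],[0,0,0,0],[0,0,-5,0],[0,0,-15,0],[0,0,-25,0],[0,0,-30,0],[0,0,-30,0],[0,0,-30,0],[0,0,-20,0],[0,0,0,0]]' -0.9; python3 -m jog '[[30,0,0,0],[40,0,0,0],[40,0,0,0],[40,0,0,0],[30,0,0,0],[0,0,0,0],[0,0,0,0],[0,0,0,0]]';  python3 - <<'E'
from h import *
c=viewer.read_camera("top")
K,T,d=c["mtx"],c["T"],c["range_z"];v,u=np.mgrid[:384,:512]
P=np.stack([(u-K[0,2])/K[0,0]*d,(v-K[1,2])/K[1,1]*d,d],-1)@T[:3,:3].T+T[:3,3]
for nm,(x,y),lo,hi,r in(("blue",(.545,.259),.145,.165,.05),("or",(.489,-.075),.09,.11,.05),("yel",(.631,-.15),.09,.11,.05)):
    q=P[(d>0)&(np.hypot(P[...,0]-x,P[...,1]-y)<r)&(P[...,2]>lo)&(P[...,2]<hi)]
    print(nm,len(q),((q.min(0)+q.max(0))/2).round(4),q.mean(0).round(4)) if len(q) else print(nm,0)
s=viewer.read_camera("side")
cv2.imwrite("pics/f.png",cv2.resize(np.hstack([c["image"],s["image"]]),(800,300))[:,:,::-1])
E
```

```text
time: 12.9
ee_pos: [0.5464, 0.2596, 0.2631]
tcp_rot: [0.188, 0.982, 0.002, 0.002]
contact_force: [0.4, 0.5, -0.2]
width: 0.0808
grasp_force: 0.0
time: 13.7
ee_pos: [0.3787, 0.3249, 0.2585]
tcp_rot: [0.189, 0.982, 0.0, 0.0]
contact_force: [-0.5, -0.5, -0.0]
width: 0.0813
grasp_force: 0.0
blue 270 [0.5452 0.2573 0.151 ] [0.5451 0.2569 0.1523]
or 236 [ 0.4894 -0.0751  0.0975] [ 0.4892 -0.0747  0.1001]
yel 239 [ 0.6314 -0.1507  0.0977] [ 0.6308 -0.1505  0.1   ]
```

View pics/f.png

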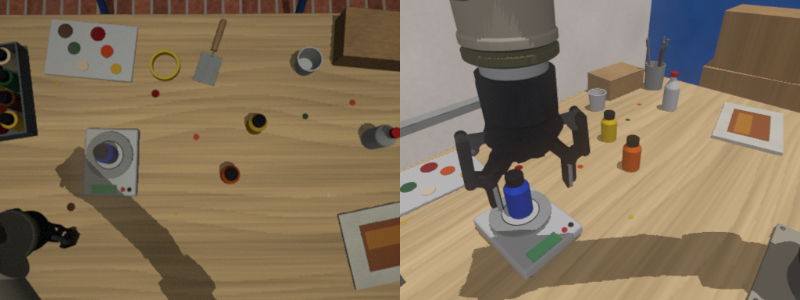

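The top view shows the blue bottle upright and centred on the pan (107,153), within 2 mm. Orange (230,174) and yellow (256,123) are unmoved, and the arm is clear.

```bash
python3 -c "
from plant import sign_off
print(sign_off())"
```

```text
the job is handed in; nothing more can be done
None
```

The blue bottle stands upright on the scale pan, about 2 mm off centre and released; the yellow and orange bottles did not move, and I handed the job in at about 14 s.

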